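Dock the battery pack in the bench charger

ROBOT

A 6-joint arm with a two-finger parallel gripper is mounted at the origin on the work surface. World frame = base frame: x ahead of the robot, y to its left, z up, the work surface at z = 0. Lengths are in mm, angles in rad, forces in N, time in s.
With the tool pointing down it reaches from about 350 to 875 mm from the base axis. Payload 4.2 kg.
Tool frame: the origin (TCP) lies at the very end of the fingers, on their centre line; the grasp point (between the pads) lies 19 mm behind it; z points along the fingers, y is the line along which they close (so a half turn about z gives the same grasp; the last joint's range is limited). The gripper opens to 85 mm and grips with 20 to 120 N. Pads are 22 mm wide; open, the fingers measure 114 mm over their backs; the gripper's body (76 mm by 85 mm) begins 54 mm behind the grasp point. The pads swing forward as they close: fully open they stand 13 mm farther back than shut.
Start: joints at [1.437, 0.385, 0.008, 0, -1.194, -0.259], TCP at [239.202, 577.392, 231.312] pointing down, gripper open.
Joint ranges: [-3.14, 3.14], [-1.21, 2.06], [-1.07, 1.41], [-3.16, 2.05], [-2.99, -0.16], [-3.1, 3.1]. Speed limits (rad/s): [2.79, 2.79, 3.14, 3.14, 3.14, 3.14].

INTERFACE

Orientations are given as a unit quaternion [x, y, z, w].
In Python, from bench import arm gives the robot as it stands. The module is installed in compiled form; this text tells all that it offers.
- The arm moves only by the tool drive_tool, never from a script. Its argument "targets" is a list of rows, each a list of 5 numbers: the closure, from -1 (fully open) to 1 (shut), then the shift along the tool's x, y, z in mm, then the turn about the tool's z in degrees. In form: [[grip, tx, ty, tz, roll], ...]. A call has 1 to 12 rows; each row is the pose to reach, as a shift and turn from the pose commanded when the call began, along the tool's axes at that moment; what a row does not reach only later rows make up. A row lasts 1/10 s, in which the tool goes at most 50 mm and 8.59 degrees, less where a joint would pass 70% of its speed; a pose out of reach is approached as far as the arm can. A call with a gripper value outside its range is refused whole. The fingers move at their own pace and stop on an object; the grip force is fixed at half the most. Time passes only in rows, so rows that repeat a pose let the fingers close. It gives the time, the measured TCP pose, the force, the opening and the grip force at its end, in the units of the state.
- arm.read_state(): the state, without advancing time (a new reading comes with each control period).
- arm.get_image(name): name is "scene" or "top" or "wrist"; returns the picture (420x560x3 uint8, blue, green, red); there is no depth.
- arm.camera_params(name): a dict with "fov_y" (degrees; the focal length in pixels is half the picture's height over the tangent of half this angle, whatever the lens; pixels are square), "cx", "cy" (the principal point, pixels), "rvec" (rotation vector, rad) and "tvec" (3), from world to camera coordinates, as OpenCV has them; the wrist camera has in their place "tool_from_camera" (4x4, takes a point from camera to tool coordinates, whose origin is the TCP and whose axes are the flange's). Camera axes: x right, y down, z forward; pixel columns grow to the right and rows downward; lengths in mm; the calibration is good to about 2 mm. A picture is of the moment at which its call begins: read the wrist's pose just before it. camera_params takes no time and is no camera call.
- arm.job_done(): hands the job in; it is judged then, once.
The state is a dict: "clock": time; "joints": joint angles; "joint_vel": joint speeds; "joint_efforts": joint torques, N m; "position": TCP position; "ee_rot": TCP orientation; "contact_force": force on the tool from outside, world axes, zero at the start; "wrist_torque": the same for the moment, N m; "gripper_width": finger opening in mm; "grasp_force": force on a finger pad.
Only numpy, scipy, OpenCV 4.12 (cv2) and the standard library are available. Lean on these libraries where they do the work, as an engineer would, in place of code of your own. Each camera call takes 0.05 s, during which the arm holds its last target. There are 200 camera calls.

TASK

Put the drill battery on charge: push the battery pack along the bench with your fingertips, orange-latched end last, through the narrow gap between the charger's two guide cheeks until its nose is fully home against the charger's contact housing, then leave it there. Only push it - never pinch it between the fingers, lift it or tip it up - and leave the jar, the tape measure and the bit holder where they stand.

Things in the scene. Friction and masses are not known exactly. Their poses are not given: they have to be found in the camera images.
- charger: Dark blue-grey bench charger, screwed down, does not move. Origin: on the bench where the centre of the pack's underside lies when home. x = push direction into the bay, z up. Two solid guide cheeks with orange stripes: 50 mm high, 28 thick, inner faces at y = +-40 mm, from x = -34 to +59 mm. Screw ears 5 mm high reach y = +-85. Bay floor flush with the bench. No latch or spring.
- gap_mouth (a point): Point on the bench midway between the front ends of the two cheeks: the mouth of the gap, x = -34 mm in the charger's frame. The gap is 80 mm wide. The cheek ends are rounded (14 mm radius, a lead-in), so the inner faces are parallel from x = -20 mm on.
- contact_face (a point): Middle of the contact housing's front face, which closes the bay at x = +59 mm in the charger's frame, 22 mm above the bench; the pack's nose stops flat against it. The housing is 136 mm wide, 92 mm high and reaches back to x = 119 mm.
- pack: The loose slide-type battery pack, 0.4 to 0.8 kg, flat on the bench, nose within 25 degrees of the charger's x. Black below, light grey above. Housing 118 mm long (x), 76 wide (y), 44 high, upright corners rounded, 10 mm radius; on top a grey contact shoe 84 x 56 mm, up to z = 60, from x = -30 to +54. Origin: centre of the underside. x points to the nose, z up. Slides with about 2 to 7 N.
- pack_nose (a point): Middle of the pack's nose face (the end with the contact slots), 59 mm ahead of the pack's origin and 22 mm up. The opposite end, the tail at x = -59 mm, has the orange latch on top and the row of small charge lamps; when the pack is home its tail stands 25 mm out of the gap's mouth.
- pack_left: Left side of the pack (+y of the pack): rubber side skin, outer face 38 mm from the middle, and left rail of the shoe. Part of the pack; same frame and origin as the pack.
- pack_right: Right side of the pack (-y), likewise. Part of the pack; same frame and origin as the pack.
- jar: Bystander: milky clear jar of blue wall anchors with white lid, 62 mm diameter, 64 mm high, loose. Origin: centre of the underside.
- tape: Bystander: yellow tape measure with black top, 78 x 40 x 62 mm, loose. Origin: centre of the underside.
- bits: Bystander: red bit holder with a row of five steel bits, 78 x 34 mm, 46 mm high, loose. Origin: centre of the underside.
Not all that is in view belongs to the job. Of the things that look like the pack, take the one that is farthest from the robot's base at the start.

How it is judged:
By the outcome, as a careful person would: the job done as asked, in the order asked, and still so for the second after the job is handed in, with the robot touching nothing.
It also fails if it takes over 64 s, if anything falls off the work surface, if the arm or the gripper's body presses on something with over 40 N, if the wrist force passes 120 N, or if a joint passes its speed limit or range.

## Working session

There is one attempt and no reset: what is moved stays moved. The work goes in short steps, Python scripts to look and compute and a tool call to move; the robot and the scene stay as the last step left them, time stands still between calls to the robot, and variables do not carry over. Pictures are saved under pics/ and viewed, at most 10 in all, crops included, and the job is handed in when it is done.

Besides the shell and the picture viewer there is one more tool, called by a JSON object that holds its "fn" and its "kwargs". drive_tool: Moves the arm, as the interface text tells. Its arguments: {"type":"object","properties":{"targets":{"type":"array","items":{"type":"array","items":{"type":"number"}}}},"required":["targets"]}

```bash
mkdir -p pics
python3 - <<'E'
from bench import arm
import cv2
s=arm.read_state();print(s)
for n in("top","scene"):
    cv2.imwrite(f"pics/{n}0.png",arm.get_image(n));print(arm.camera_params(n))
print(arm.camera_params("wrist"))
E
```

```text
{'clock': 0.0, 'joints': array([ 1.43656698e+00,  3.85565200e-01,  6.63071626e-03, -4.68845012e-04,
       -1.19398300e+00, -2.58619876e-01]), 'joint_vel': array([ 6.75583204e-05, -7.88669472e-04, -1.23335524e-03, -1.03075374e-03,
       -1.17197861e-03, -7.29135649e-04]), 'joint_efforts': array([ 1.33207617e-03, -3.92289877e+01,  1.88402778e+01,  4.18614328e+00,
       -4.64335259e-03, -3.19618678e-06]), 'position': array([239.02068449, 576.86902808, 230.2227421 ]), 'ee_rot': array([ 9.80753174e-01, -1.95248659e-01, -1.51542499e-04,  1.07207120e-03]), 'contact_force': array([-0.00167721,  0.1616477 , -0.09313128]), 'wrist_torque': array([-0.05062081, -0.0083702 ,  0.03147699]), 'grasp_force': 0.0, 'gripper_width': 85.23539654057873}
{'fov_y': 55.98249052483969, 'cx': 278.2625035528301, 'cy': 203.54076230282953, 'rvec': array([ 2.12758285, -2.14479659,  0.22889664]), 'tvec': array([  6.18207274, 578.04406965, 676.88456212])}
{'fov_y': 47.49762708452519, 'cx': 278.5566451515817, 'cy': 216.81844865215643, 'rvec': array([ 1.97067334,  1.54515348, -0.57342519]), 'tvec': array([-151.85613634, -373.96474166, 1255.45713249])}
{'fov_y': 61.251868722057715, 'cx': 281.3435635200677, 'cy': 220.75329315532997, 'tool_from_camera': array([[ 1.86671321e-04, -9.52963920e-01, -3.03083705e-01,
         7.71923663e+01],
       [ 9.99999977e-01,  1.44863479e-04,  1.60423168e-04,
        -1.21129191e+00],
       [-1.08971731e-04, -3.03083728e-01,  9.52963925e-01,
        -1.41318679e+02],
       [ 0.00000000e+00,  0.00000000e+00,  0.00000000e+00,
         1.00000000e+00]])}
```

View pics/top0.png

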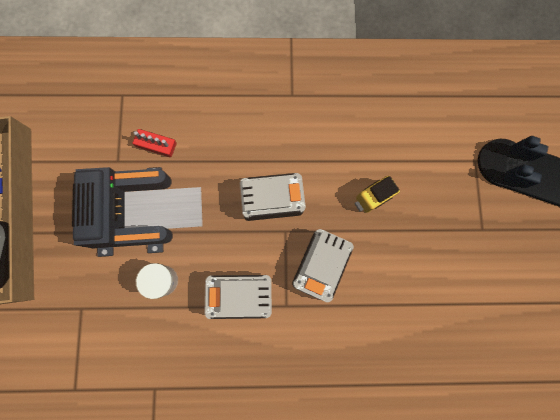

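View pics/scene0.png

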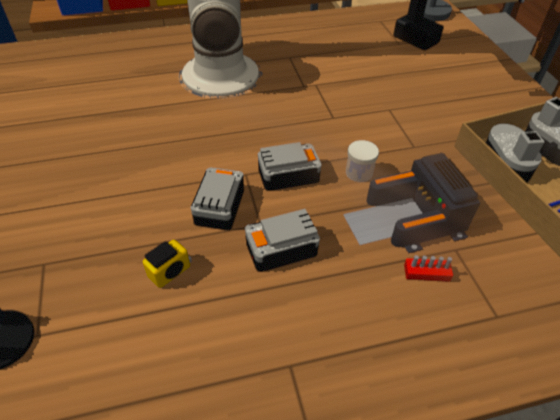

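```bash
cat > h.py <<'E'
import numpy as np,cv2
from bench import arm
from scipy.spatial.transform import Rotation as R
def ray(name,uv,z,state=None):
    p=arm.camera_params(name);f=210/np.tan(np.radians(p["fov_y"]/2))
    uv=np.atleast_2d(uv).astype(float)
    d=np.c_[(uv[:,0]-p["cx"])/f,(uv[:,1]-p["cy"])/f,np.ones(len(uv))]
    if name=="wrist":
        T=p["tool_from_camera"];Rt=R.from_quat(state["ee_rot"]).as_matrix()
        o=state["position"]+Rt@T[:3,3];d=d@(Rt@T[:3,:3]).T
    else:
        M=cv2.Rodrigues(p["rvec"])[0];o=-M.T@p["tvec"];d=d@M
    return o+d*((z-o[2])/d[:,2])[:,None]
def blobs(mask,amin):
    c,_=cv2.findContours(mask,cv2.RETR_EXTERNAL,cv2.CHAIN_APPROX_NONE)
    return [k for k in c if cv2.contourArea(k)>amin]
def rect(name,k,z,state=None):
    w=ray(name,k[:,0,:],z,state)[:,:2].astype(np.float32)
    (c,s,a)=cv2.minAreaRect(w)
    return np.round(c,1),np.round(s,1),round(a,1)
E
python3 - <<'E'
from h import *
im=cv2.imread("pics/top0.png");hsv=cv2.cvtColor(im,cv2.COLOR_BGR2HSV)
org=cv2.inRange(hsv,(8,190,190),(18,255,255));grey=cv2.inRange(hsv,(0,0,110),(179,45,225))
grey[:100]=0
print("cam",ray("top",[[278,203]],0))
for k in blobs(org,40): print("org",cv2.boundingRect(k),rect("top",k,50))
for k in blobs(grey,300): print("grey",cv2.boundingRect(k),rect("top",k,44))
yel=cv2.inRange(hsv,(22,150,100),(35,255,255))
for k in blobs(yel,60): print("yel",cv2.boundingRect(k),rect("top",k,50))
cv2.imwrite("pics/crop1.png",cv2.resize(im[150:260,60:330],None,fx=2.95,fy=2.95,interpolation=cv2.INTER_CUBIC))
E
```

```text
cam [[5.89307382e+02 4.86577997e-01 0.00000000e+00]]
grey (205, 275, 67, 44) (array([411.4,  75. ]), array([ 73.6, 117.4]), 0.2)
grey (294, 229, 59, 73) (array([465.5, -79.8]), array([ 74.6, 117.6]), 65.3)
grey (125, 187, 77, 42) (array([572., 215.]), array([ 74.3, 139.9]), 3.5)
grey (240, 173, 65, 45) (array([597.1,  12.3]), array([ 75.1, 116.9]), 5.7)
yel (363, 190, 37, 18) (array([ 587.2, -192.8]), array([31.1, 68.9]), 1.4)
```

View pics/crop1.png

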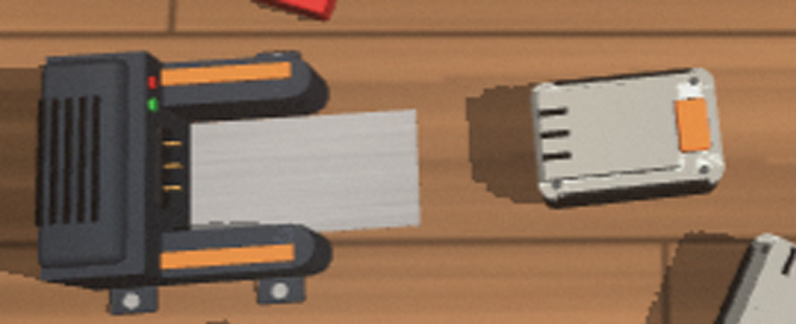

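Run:
```python
from h import *
im=cv2.imread("pics/top0.png");hsv=cv2.cvtColor(im,cv2.COLOR_BGR2HSV)
org=cv2.inRange(hsv,(8,140,190),(18,255,255))
org[:,200:]=0
for k in blobs(org,40): print("org",cv2.boundingRect(k),rect("top",k,50))
# edges of the cheeks & packs (full-res pixel from crop)
P=lambda u,v:(60+u/2.95,150+v/2.95)
print("housing front top corners z92?",ray("top",[P(150,53),P(150,270)],92)[:,:2].round(1))
print("cheek front ends z50",ray("top",[P(328,92),P(331,253)],50)[:,:2].round(1))
im2=cv2.imread("pics/top0.png")
for k in blobs(cv2.inRange(cv2.cvtColor(im2,cv2.COLOR_BGR2HSV),(20,120,60),(35,255,255)),60):print(cv2.boundingRect(k),ray("top",k[:,0],0)[:,1].min(),ray("top",k[:,0],0)[:,1].max())
```

```text
org (115, 233, 44, 8) (array([519.4, 259.1]), array([ 9.2, 77.2]), 3.3)
org (115, 171, 43, 8) (array([635.6, 266.4]), array([ 9.4, 77.6]), 3.5)
housing front top corners z92? [[636.3 296.8]
 [506.7 288.2]]
cheek front ends z50 [[622.3 200.8]
 [520.3 195. ]]
(357, 176, 43, 36) -244.072988546265 -157.93319745266808
```

```bash
cat >> h.py <<'E'
def plan(x,y,z,head):
    s=arm.read_state();M=R.from_quat(s["ee_rot"]).as_matrix()
    t=M.T@(np.array([x,y,z])-s["position"])
    a=np.degrees(np.arctan2(M[1,1],M[0,1])); roll=(a-(head-180)+180)%360-180
    print("pos",s["position"].round(1),"head",round(a+180,2),"F",s["contact_force"].round(1),"w",s["gripper_width"].round(1),"t",s["clock"]);print("shift",t.round(1),"roll",round(roll,2))
E
python3 -c "
from h import *
plan(606.4,-81.5,180,5.7)"
```

```text
Traceback (most recent call last):
  File "h.py", line 25, in plan
    print("pos",s["position"].round(1),"head",round(a+180,2),"F",s["contact_force"].round(1),"w",s["gripper_width"].round(1),"t",s["clock"]);print("shift",t.round(1),"roll",round(roll,2))
                                                                                                 ^^^^^^^^^^^^^^^^^^^^^^^^
AttributeError: 'float' object has no attribute 'round'
```

```bash
sed -i 's/s\["gripper_width"\].round(1)/round(s["gripper_width"],1)/' h.py
python3 -c "
from h import *
plan(606.4,-81.5,180,5.7)"
```

```text
pos [239.  576.9 230.3] head 67.49 F [0.3 0.4 0.5] w 85.2 t 0.1
shift [591.5 467.5  51.3] roll 61.79
```

{"fn": "drive_tool", "kwargs": {"targets": [[0.2,591,467,50,62],[0.2,591,467,50,62],[0.2,591,467,50,62],[0.2,591,467,50,62],[0.2,591,467,50,62],[0.2,591,467,50,62],[0.2,591,467,50,62],[0.2,591,467,50,62],[0.2,591,467,50,62],[0.2,591,467,50,62],[0.2,591,467,50,62],[0.2,591,467,50,62]]}}

```text
clock: 1.3
position: [531.5, 52.7, 191.3]
ee_rot: [0.74, -0.672, -0.0, 0.0]
contact_force: [0.7, 0.7, -0.4]
gripper_width: 34.3
grasp_force: 0.0
```

```bash
python3 -c "
from h import *
plan(606.4,-81.5,180,5.7)"
```

```text
pos [531.5  52.7 191.3] head 5.5 F [ 0.7  0.7 -0.4] w 34.3 t 1.3
shift [140.8 -61.7  11.2] roll -0.2
```

{"fn": "drive_tool", "kwargs": {"targets": [[0.2,140,-61,10,0],[0.2,140,-61,10,0],[0.2,140,-61,10,0],[0.2,140,-61,10,0],[0.2,140,-61,10,0],[0.2,140,-61,10,0],[0.2,140,-61,10,0]]}}

```text
clock: 2.0
position: [604.8, -77.5, 181.8]
ee_rot: [0.741, -0.672, -0.0, -0.0]
contact_force: [0.0, -0.0, 1.2]
gripper_width: 34.0
grasp_force: 0.0
```

```bash
python3 -c "
from h import *
plan(606.4,-81.5,15,5.7)
s=arm.read_state();im=arm.get_image('wrist');cv2.imwrite('pics/w1.png',im)
hsv=cv2.cvtColor(im,cv2.COLOR_BGR2HSV)
for k in blobs(cv2.inRange(hsv,(0,0,110),(179,45,225)),1500): print(cv2.boundingRect(k),rect('wrist',k,44,s))
for k in blobs(cv2.inRange(hsv,(8,140,150),(18,255,255)),200): print('o',cv2.boundingRect(k),rect('wrist',k,50,s))
"
```

```text
pos [604.8 -77.5 181.8] head 5.6 F [ 0.  -0.   1.2] w 34.0 t 2.0
shift [  4.1  -1.2 166.8] roll -0.1
(236, 243, 87, 124) (array([597.7,  16.9]), array([ 73.5, 125.1]), 5.6)
(368, 149, 160, 135) (array([467.3, -78.8]), array([ 73.5, 117.2]), 65.2)
o (534, 343, 26, 63) (array([341.1,  59.4]), array([ 6.7, 70.7]), 0.4)
o (297, 336, 29, 60) (array([562.1,  71.1]), array([24.2, 66.2]), 0.6)
o (435, 279, 46, 23) (array([446.9, -19.8]), array([19.9, 35.2]), 89.9)
o (348, 270, 80, 66) (array([512.3,  -1. ]), array([48.2, 74.5]), 70.8)
o (260, 253, 39, 22) (array([602.2, -29.2]), array([32.2, 19.3]), 5.6)
o (475, 229, 36, 38) (array([427.3, -60.8]), array([32.9, 12.5]), 65.3)
o (0, 221, 66, 199) (array([815.2,  61.1]), array([215.1,  59.3]), 82.1)
o (483, 51, 77, 345) (array([404. , -57.5]), array([ 64.3, 301.2]), 19.0)
o (396, 0, 164, 198) (array([ 476.3, -172.4]), array([136.9,  95.2]), 89.9)
o (362, 0, 66, 195) (array([ 531.9, -163.7]), array([136.9,  22.4]), 89.8)
o (315, 0, 71, 276) (array([ 563.2, -126.6]), array([205.6,  27.5]), 89.9)
o (309, 0, 35, 45) (array([ 587.9, -212.1]), array([23. , 26.9]), 5.6)
o (206, 0, 104, 288) (array([ 625.9, -112.2]), array([ 74.8, 222. ]), 0.1)
o (38, 0, 170, 369) (array([726.4, -61.1]), array([313.2, 114.5]), 89.9)
o (0, 0, 50, 217) (array([ 799.6, -126.9]), array([157.9,  38.3]), 82.1)
```

View pics/w1.png

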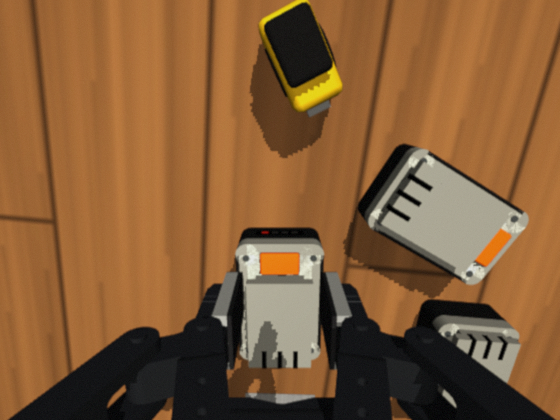

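{"fn": "drive_tool", "kwargs": {"targets": [[0.2,6,-1,30,0],[0.2,6,-1,75,0],[0.2,6,-1,115,0],[0.2,6,-1,145,0],[0.2,6,-1,160,0],[0.2,6,-1,168,0],[0.2,6,-1,168,0],[0.2,6,-1,168,0]]}}

```text
clock: 2.85
position: [607.6, -84.2, 14.8]
ee_rot: [0.741, -0.672, 0.001, -0.001]
contact_force: [-0.3, -0.0, -0.2]
gripper_width: 34.3
grasp_force: 0.0
```

```bash
python3 -c "
from h import *
plan(604.3,-60,14,5.6)
"
```

```text
pos [607.6 -84.2  14.8] head 5.56 F [-0.3 -0.  -0.2] w 34.3 t 2.85
shift [-24.4   1.    0.8] roll -0.04
```

{"fn": "drive_tool", "kwargs": {"targets": [[0.2,-6,1,0,0],[0.2,-12,1,0,0],[0.2,-17,1,0,0],[0.2,-20,1,0,0],[0.2,-22,1,0,0],[0.2,-24,1,0,0],[0.2,-26,1,0,0],[0.2,-28,1,0,0],[0.2,-30,1,0,0],[0.2,-32,1,0,0]]}}

```text
clock: 3.85
position: [602.6, -53.4, 13.5]
ee_rot: [0.74, -0.672, 0.0, 0.0]
contact_force: [0.5, -2.2, -0.8]
gripper_width: 34.6
grasp_force: 1.4
```

```bash
cat >> h.py <<'E'
def look():
    s=arm.read_state();im=arm.get_image('wrist');hsv=cv2.cvtColor(im,cv2.COLOR_BGR2HSV)
    for k in blobs(cv2.inRange(hsv,(8,190,170),(18,255,255)),150):
        r=rect('wrist',k,49,s)
        if 14<min(r[1])<26 and 26<max(r[1])<42: print('latch',r)
    im=arm.get_image('top');g=cv2.inRange(cv2.cvtColor(im,cv2.COLOR_BGR2HSV),(0,0,110),(179,45,225));g[:100]=0
    for k in blobs(g,100): print('top',cv2.boundingRect(k),rect('top',k,44))
    return im
E
python3 -c "
from h import *
plan(604.3,-60,14,5.6);look()
"
```

```text
pos [602.6 -53.4  13.5] head 5.48 F [ 0.5 -2.2 -0.8] w 34.6 t 3.85
shift [ 6.7 -1.  -0.5] roll -0.12
top (81, 279, 191, 141) (array([326.7, 174.8]), array([319.1, 232.5]), 88.9)
top (293, 229, 60, 73) (array([465.5, -79.7]), array([ 74.8, 117.6]), 65.3)
top (319, 158, 43, 27) (array([ 641.4, -121.1]), array([44.4, 82.1]), 6.8)
top (121, 128, 151, 190) (array([550.3, 152.7]), array([356.3, 266.3]), 1.2)
top (240, 117, 84, 101) (array([654.6,  -0.8]), array([185.4, 162.2]), 6.1)
```

{"fn": "drive_tool", "kwargs": {"targets": [[0.2,-4,0,0,0],[0.2,-9,0.2,0,0.2],[0.2,-14,0.3,0,0.3],[0.2,-19,0.4,0,0.4],[0.2,-24,0.5,0,0.5],[0.2,-29,0.6,0,0.6],[0.2,-34,0.7,0,0.7],[0.2,-39,0.8,0,0.8],[0.2,-44,0.9,0,0.9],[0.2,-48,1,0,1],[0.2,-50,1,0,1],[0.2,-50,1,0,1]]}}

```text
clock: 5.15
position: [597.2, -2.6, 13.7]
ee_rot: [0.734, -0.679, 0.0, -0.0]
contact_force: [-0.5, -0.2, -0.2]
gripper_width: 34.3
grasp_force: 0.0
```

```bash
python3 -c "
from h import *
plan(590.5,50,14,3.5);im=look()
w=arm.get_image('wrist')
cv2.imwrite('pics/p2.png',np.hstack([cv2.resize(im[140:280,60:340],(560,280)),cv2.resize(w,(240,180)).repeat(1,0) if 0 else cv2.copyMakeBorder(cv2.resize(w,(240,180)),0,100,0,0,0)]))
"
```

```text
pos [597.2  -2.6  13.7] head 4.52 F [-0.5 -0.2 -0.2] w 34.3 t 5.15
shift [-53.    2.5  -0.3] roll 1.02
top (20, 303, 191, 117) (array([307.4, 277.3]), array([316.7, 189.9]), 88.9)
top (205, 275, 66, 44) (array([411.4,  75.8]), array([ 73.6, 116.5]), 0.2)
top (294, 229, 59, 73) (array([465.5, -79.8]), array([ 74.6, 117.6]), 65.3)
top (273, 158, 49, 31) (array([635.6, -40.6]), array([47.4, 94.5]), 12.0)
top (62, 141, 143, 184) (array([539.7, 247.5]), array([248.9, 334.6]), 86.1)
top (193, 126, 91, 94) (array([638. ,  73.1]), array([180. , 151.6]), 13.3)
```

View pics/p2.png

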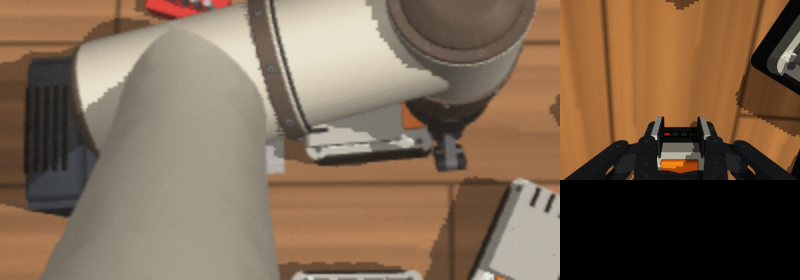

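{"fn": "drive_tool", "kwargs": {"targets": [[0.2,-4,0.2,0,0.1],[0.2,-9,0.4,0,0.2],[0.2,-14,0.7,0,0.3],[0.2,-19,0.9,0,0.4],[0.2,-24,1.1,0,0.5],[0.2,-29,1.3,0,0.6],[0.2,-34,1.5,0,0.7],[0.2,-39,1.8,0,0.8],[0.2,-44,2,0,0.9],[0.2,-48,2.2,0,1],[0.2,-50,2.2,0,1],[0.2,-50,2.2,0,1]]}}

```text
clock: 6.5
position: [590.8, 47.0, 13.4]
ee_rot: [0.728, -0.685, -0.0, -0.0]
contact_force: [0.6, -2.4, 1.6]
gripper_width: 34.0
grasp_force: 0.8
```

{"fn": "drive_tool", "kwargs": {"targets": [[0.2,20,0,0,0],[0.2,45,0,-20,0],[0.2,80,0,-60,0],[0.2,110,0,-100,0],[0.2,130,0,-140,0],[0.2,140,0,-160,0],[0.2,140,0,-160,0],[0.2,140,0,-160,0]]}}

```text
clock: 7.3
position: [598.9, -92.6, 172.8]
ee_rot: [0.728, -0.685, -0.001, -0.0]
contact_force: [-0.0, 0.3, -0.7]
gripper_width: 34.3
grasp_force: 0.0
```

```bash
python3 -c "
from h import *
plan(590.5,47,14,3.5)
s=arm.read_state();w=arm.get_image('wrist');cv2.imwrite('pics/w3.png',w)
hsv=cv2.cvtColor(w,cv2.COLOR_BGR2HSV)
for k in blobs(cv2.inRange(hsv,(0,0,110),(179,45,225)),1000): print(cv2.boundingRect(k),rect('wrist',k,44,s))
cv2.imwrite('pics/s3.png',arm.get_image('scene'))
im=look();cv2.imwrite('pics/t3.png',im)
"
```

```text
pos [598.9 -92.6 172.8] head 3.45 F [-0.   0.3 -0.7] w 34.3 t 7.3
shift [-1.396e+02 -1.000e-01  1.590e+02] roll -0.05
(362, 163, 163, 135) (array([467.2, -79. ]), array([ 73.6, 117.2]), 65.4)
top (125, 190, 29, 38) (array([572.6, 259.2]), array([67.2, 51.7]), 3.5)
top (406, 100, 59, 45) (array([ 742.4, -316.1]), array([ 85.8, 117.7]), 3.3)
top (288, 100, 110, 43) (array([ 749.3, -127.3]), array([ 87.4, 210.4]), 2.8)
top (113, 100, 240, 320) (array([496.6,  75.8]), array([584.7, 420.3]), 0.5)
```

View pics/w3.png

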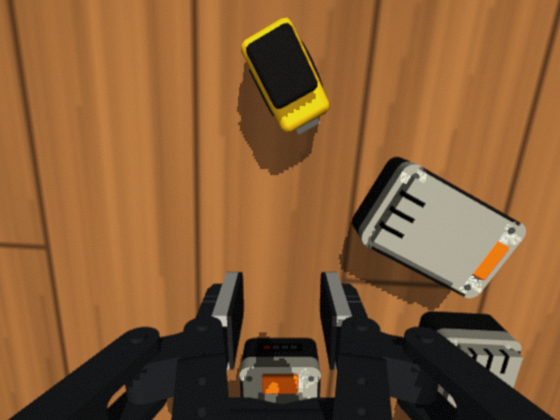

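```bash
python3 -c "
import cv2
im=cv2.imread('pics/t3.png');cv2.imwrite('pics/t3c.png',cv2.resize(im[150:260,60:330],None,fx=2.95,fy=2.95,interpolation=2))"
```

```text
(no output)
```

View pics/t3c.png

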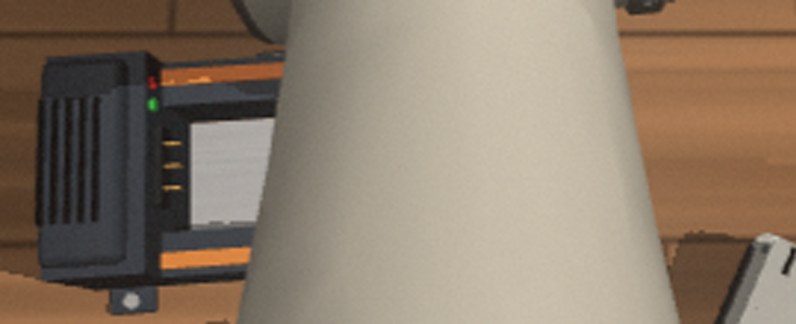

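Run:
```python
from h import *
s=arm.read_state();w=cv2.imread('pics/w3.png');hsv=cv2.cvtColor(w,cv2.COLOR_BGR2HSV)
o=cv2.inRange(hsv,(4,200,170),(18,255,255));o[:350]=0;o[:,:230]=0;o[:,330:]=0
for k in blobs(o,80):print(cv2.boundingRect(k),rect('wrist',k,49,s))
# bounding sides of pack at several rows (dark/grey vs wood), wood is saturated
for r in (362,370,380,390): 
    sat=hsv[r,225:340,1].astype(int);ok=np.where(sat<90)[0]+225
    seg=[c for c in ok if 238<c<325];print(r,min(seg),max(seg))
for v in (370,390):
    sat=hsv[v];print(''.join('#' if a<90 else '.' for a in sat[225:345,1]))
g=cv2.inRange(hsv,(0,0,100),(179,60,240))
tops=[(c,350+np.argmax(g[350:,c]>0)) for c in range(256,308,4)]
p=ray('wrist',tops,44,s)[:,:2];print(np.polyfit(p[:,0],p[:,1],1),p.mean(0).round(1))
```

```text
(265, 381, 15, 12) (array([596.5,  75.1]), array([12.9, 12.5]), 3.4)
362 242 318
370 240 319
380 240 319
390 242 318
#..............################################################################################..................#######
###..............####################....................................#####################.................#########
[   0.39599438 -180.71743923] [590.5  53.1]
```

Run:
```python
from h import *
s=arm.read_state()
p=ray('wrist',[(240,370),(319.5,370),(240,382),(319.5,382)],44,s)[:,:2];print(p.round(1))
for m in ((p[0]+p[1])/2,(p[2]+p[3])/2): print(m.round(1),"axis x",round(577.5-.0625*(m[1]-262.75),1))
```

```text
[[626.7  62.7]
 [553.8  58.4]
 [626.3  76.3]
 [552.5  71.9]]
[590.2  60.6] axis x 590.1
[589.4  74.1] axis x 589.3
```

{"fn": "drive_tool", "kwargs": {"targets": [[0.2,0,0,40,0],[0.2,-10,0,85,0],[0.2,-30,0,125,0],[0.2,-60,0,150,0],[0.2,-90,0,158,0],[0.2,-115,0,159,0],[0.2,-128,0,159,0],[0.2,-132,0,159,0],[0.2,-136,0,159,0],[0.2,-140,0,159,0]]}}

```text
clock: 8.5
position: [590.9, 45.9, 14.8]
ee_rot: [0.728, -0.686, 0.0, -0.0]
contact_force: [0.4, -0.2, 1.3]
gripper_width: 34.3
grasp_force: 0.0
```

{"fn": "drive_tool", "kwargs": {"targets": [[0.2,-4,0,0,0],[0.2,-8,0,0,0],[0.2,-12,0,0,0],[0.2,-16,0,0,0],[0.2,-20,0,0,0],[0.2,-24,0,0,0],[0.2,-28,0,0,0],[0.2,-32,0,0,0],[0.2,-36,0,0,0],[0.2,-40,0,0,0],[0.2,-43,0,0,0],[0.2,-45,0,0,0]]}}

```text
clock: 9.7
position: [588.2, 91.6, 14.7]
ee_rot: [0.728, -0.685, 0.0, -0.0]
contact_force: [0.8, -5.5, 3.9]
gripper_width: 34.7
grasp_force: 2.6
```

```bash
python3 -c "
from h import *
plan(583.6,162,14,3.5)"
```

```text
pos [588.2  91.6  14.7] head 3.51 F [ 0.8 -5.5  3.9] w 34.7 t 9.7
shift [-70.5   0.2   0.7] roll 0.01
```

Nose is about in the mouth, force low. Continue.

{"fn": "drive_tool", "kwargs": {"targets": [[0.2,-4,0,0,0],[0.2,-8,0,0,0],[0.2,-12,0,0,0],[0.2,-16,0,0,0],[0.2,-20,0,0,0],[0.2,-24,0,0,0],[0.2,-28,0,0,0],[0.2,-32,0,0,0],[0.2,-36,0,0,0],[0.2,-40,0,0,0],[0.2,-43,0,0,0],[0.2,-45,0,0,0]]}}

```text
clock: 10.9
position: [585.2, 136.4, 14.6]
ee_rot: [0.728, -0.685, -0.0, 0.0]
contact_force: [0.3, -5.5, 4.0]
gripper_width: 34.4
grasp_force: 2.7
```

{"fn": "drive_tool", "kwargs": {"targets": [[0.2,-3,0,0,0],[0.2,-6,0,0,0],[0.2,-9,0,0,0],[0.2,-12,0,0,0],[0.2,-14,0,0,0],[0.2,-16,0,0,0],[0.2,-17,0,0,0],[0.2,-18,0,0,0]]}}

```text
clock: 11.7
position: [584.1, 154.1, 14.6]
ee_rot: [0.728, -0.685, -0.0, 0.0]
contact_force: [0.5, -5.6, 4.5]
gripper_width: 34.2
grasp_force: 2.6
```

{"fn": "drive_tool", "kwargs": {"targets": [[0.2,-1,0,0,0],[0.2,-2,0,0,0],[0.2,-3,0,0,0],[0.2,-4,0,0,0],[0.2,-5,0,0,0],[0.2,-6,0,0,0]]}}

```text
clock: 12.3
position: [583.7, 160.0, 14.6]
ee_rot: [0.728, -0.685, -0.0, 0.0]
contact_force: [1.0, -5.0, 3.6]
gripper_width: 34.1
grasp_force: 2.6
```

{"fn": "drive_tool", "kwargs": {"targets": [[0.2,-1,0,0,0],[0.2,-2,0,0,0],[0.2,-3,0,0,0]]}}

```text
clock: 12.6
position: [583.5, 163.0, 14.6]
ee_rot: [0.728, -0.685, -0.0, 0.0]
contact_force: [-0.2, -4.9, 3.6]
gripper_width: 34.3
grasp_force: 2.6
```

{"fn": "drive_tool", "kwargs": {"targets": [[0.2,-1,0,0,0],[0.2,-2,0,0,0]]}}

```text
clock: 12.8
position: [583.4, 165.0, 14.6]
ee_rot: [0.728, -0.685, -0.0, 0.0]
contact_force: [0.7, -4.2, 4.1]
gripper_width: 34.1
grasp_force: 2.6
```

{"fn": "drive_tool", "kwargs": {"targets": [[0.2,-1,0,0,0],[0.2,-2,0,0,0]]}}

```text
clock: 13.0
position: [583.3, 167.0, 14.6]
ee_rot: [0.728, -0.685, -0.0, 0.0]
contact_force: [0.2, -5.2, 3.3]
gripper_width: 34.2
grasp_force: 2.6
```

{"fn": "drive_tool", "kwargs": {"targets": [[0.2,-1,0,0,0],[0.2,-2,0,0,0]]}}

```text
clock: 13.2
position: [583.1, 169.0, 14.6]
ee_rot: [0.728, -0.685, -0.0, 0.0]
contact_force: [1.4, -5.4, 3.9]
gripper_width: 34.0
grasp_force: 2.6
```

{"fn": "drive_tool", "kwargs": {"targets": [[0.2,-1,0,0,0],[0.2,-1.5,0,0,0]]}}

```text
clock: 13.4
position: [583.1, 170.5, 14.6]
ee_rot: [0.728, -0.685, -0.0, 0.0]
contact_force: [0.1, -5.4, 4.7]
gripper_width: 33.8
grasp_force: 2.6
```

{"fn": "drive_tool", "kwargs": {"targets": [[0.2,-1,0,0,0],[0.2,-1.5,0,0,0]]}}

```text
clock: 13.6
position: [582.9, 172.0, 14.5]
ee_rot: [0.728, -0.685, -0.0, 0.0]
contact_force: [-0.2, -5.7, 3.9]
gripper_width: 34.2
grasp_force: 2.6
```

{"fn": "drive_tool", "kwargs": {"targets": [[0.2,-1,0,0,0],[0.2,-1.5,0,0,0]]}}

```text
clock: 13.8
position: [582.8, 173.5, 14.5]
ee_rot: [0.728, -0.685, -0.0, 0.0]
contact_force: [0.4, -4.7, 4.4]
gripper_width: 34.2
grasp_force: 2.6
```

```bash
python3 -c "
from h import *
im=arm.get_image('scene');t=arm.get_image('top');w=arm.get_image('wrist')
a=cv2.resize(im[130:270,330:490],None,fx=2.5,fy=2.5,interpolation=2)
b=cv2.resize(t[150:260,60:220],None,fx=2.5,fy=2.5,interpolation=2)
c=w[280:,150:410]
H=np.zeros((600,800,3),np.uint8);H[:350,:400]=a;H[:275,400:]=b;H[355:495,:260]=c;cv2.imwrite('pics/m4.png',H)"
```

```text
(no output)
```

View pics/m4.png

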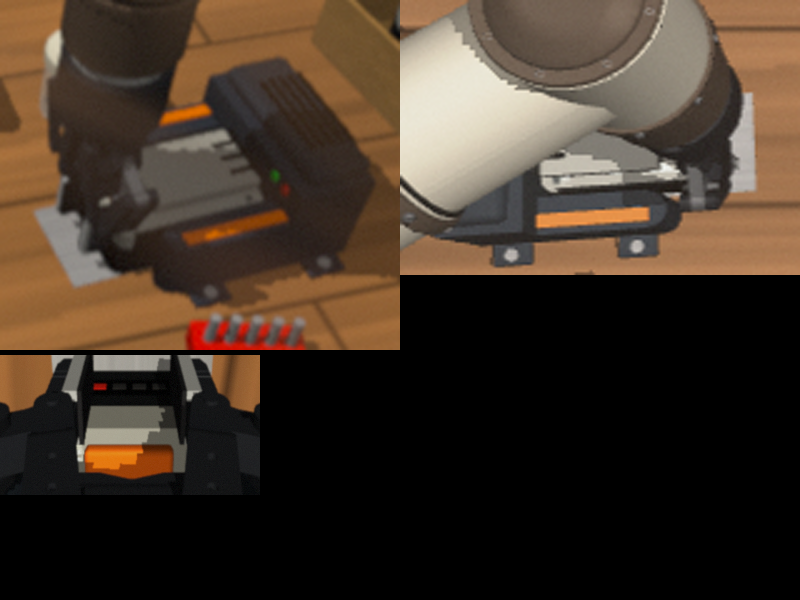

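```bash
python3 -c "
from h import *
print(ray('top',[(60+142/2.5,150+180/2.5)],44).round(1))
P=lambda u,v:(60+u/2.95,150+v/2.95)
print('housing face foot, from first crop', ray('top',[P(187,170)],0).round(1), ray('top',[P(160,170)],92).round(1))"
```

```text
[[547.  298.5  44. ]]
housing face foot, from first crop [[581.7 304.3   0. ]] [[565.3 286.3  92. ]]
```

{"fn": "drive_tool", "kwargs": {"targets": [[0.2,-1,0,0,0],[0.2,-1.5,0,0,0]]}}

```text
clock: 14.15
position: [582.8, 174.2, 14.5]
ee_rot: [0.728, -0.685, 0.0, 0.001]
contact_force: [1.2, -9.0, 4.0]
gripper_width: 34.3
grasp_force: 4.8
```

{"fn": "drive_tool", "kwargs": {"targets": [[0.2,-1,0,0,0],[0.2,-1.5,0,0,0]]}}

```text
clock: 14.35
position: [582.7, 174.2, 14.5]
ee_rot: [0.728, -0.685, 0.001, 0.002]
contact_force: [4.1, -14.4, 4.5]
gripper_width: 33.9
grasp_force: 7.3
```

{"fn": "drive_tool", "kwargs": {"targets": [[0.2,-1,0,0,0],[0.2,-1.5,0,0,0],[0.2,-1.5,0,0,0]]}}

```text
clock: 14.65
position: [582.7, 174.2, 14.5]
ee_rot: [0.728, -0.686, 0.001, 0.003]
contact_force: [4.0, -18.2, 4.9]
gripper_width: 34.2
grasp_force: 8.9
```

{"fn": "drive_tool", "kwargs": {"targets": [[0.2,4,0,0,0],[0.2,15,0,0,0],[0.2,35,0,-5,0],[0.2,70,0,-40,0],[0.2,110,0,-85,0],[0.2,150,0,-130,0],[0.2,190,0,-160,0],[0.2,230,0,-160,0],[0.2,260,0,-160,0],[0.2,260,0,-160,0],[0.2,260,0,-160,0],[0.2,260,0,-160,0]]}}

```text
clock: 15.85
position: [598.5, -80.3, 174.0]
ee_rot: [0.729, -0.685, -0.0, -0.0]
contact_force: [-0.0, 0.5, -0.3]
gripper_width: 34.5
grasp_force: 0.0
```

```bash
python3 -c "
from h import *
plan(583,174,14,3.5)
im=arm.get_image('scene');t=arm.get_image('top')
H=np.zeros((600,800,3),np.uint8);H[:350,:400]=cv2.resize(im[130:270,330:490],None,fx=2.5,fy=2.5,interpolation=2);H[:275,400:]=cv2.resize(t[150:260,60:220],None,fx=2.5,fy=2.5,interpolation=2)
H[360:,:320]=cv2.resize(im,(320,240));H[360:,400:720]=cv2.resize(t,(320,240));cv2.imwrite('pics/m5.png',H)"
```

```text
pos [598.5 -80.3 174. ] head 3.55 F [-0.   0.5 -0.3] w 34.5 t 15.85
shift [-254.7   -0.3  160.1] roll 0.05
```

View pics/m5.png

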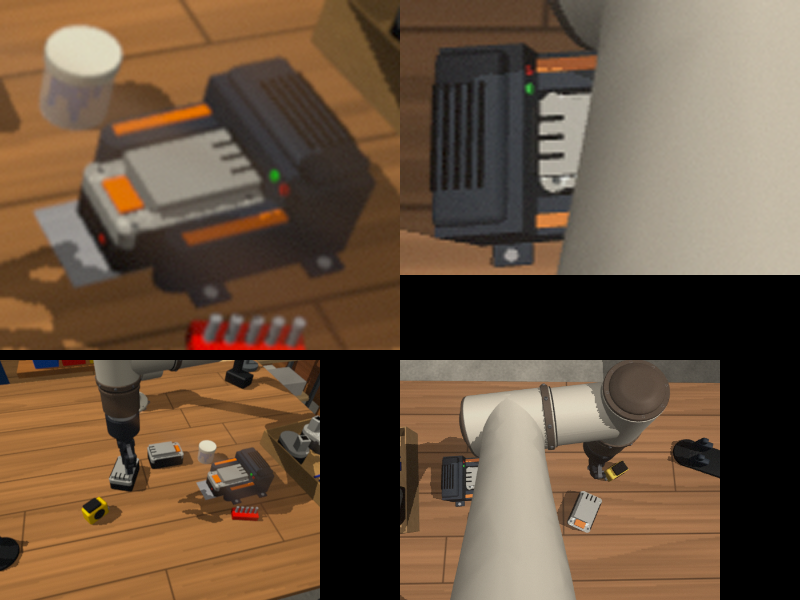

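The picture shows the pack straight in the bay, its nose against the housing at about (240,150), with the jar, tape measure and bit holder undisturbed and the gripper clear.

```bash
python3 -c "
from bench import arm
print(arm.job_done())"
```

```text
the job is handed in; nothing more can be done
None
```

The battery pack is home against the charger's contact housing, pushed only and orange latch last; the gripper is clear, the jar, tape measure and bit holder look untouched, and the job was handed in at about 16 s.

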